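# Slide the coffee machine's drip tray home

## Task

The coffee machine's drip tray lies on the worktop beside its bay, and a mug stands in its way. Push the mug aside, so that it stands upright and clear of the space in front of the bay, and push the drip tray across and in between the machine's two side cheeks until it is fully home against the back of the bay. Do it by pushing alone, without lifting or tipping the mug or the tray, and leave everything else where it stands.

Things in the scene. Friction and masses are not known exactly. Their poses are not given: they have to be found in the camera images.
- coffee_machine: Steel espresso machine, fixed. Origin on the worktop, at the centre of the drip tray's bay: the tray's origin comes to lie here when fully home. x points into the bay, y to its left, z up. The bay is open in front and has no floor of its own (the tray slides on the worktop); its back is the tower's flat face at x = +65 mm. Tower 187 mm wide, to x = 205 mm, 315 mm high with its rail.
- bay_mouth (a point): Point on the worktop midway between the front ends of the machine's two side cheeks (50 mm before the machine's origin, same axes). Each cheek is 28 mm wide and 45 mm high, with a rounded nose, and runs from here back to the tower. Their inner faces are 131 mm apart (65.5 mm either side), their outer faces 187 mm apart.
- spout_end (a point): Lower end of the twin spout, 160 mm above the worktop and 96 mm behind the bay's mouth. The brew head (from 205 mm above the worktop up) overhangs the bay from 65 mm behind the mouth on; keep the gripper's body in front of it.
- drip_tray: Loose black drip tray with a slotted steel grate on top and a small steel strip on its front (-x) face: 130 mm along x, 124 mm along y, 28 mm high, corners rounded to 10 mm, solid, about 0.4 kg. Origin at the centre of its underside; +x enters the bay first. Starts left of and before the bay's mouth, up to 0.3 rad askew to it. When home, its front stands 15 mm out of the cheeks' noses.
- mug: White mug, upright before the bay, right of the tray, about 0.24 kg. Body 77 mm in diameter, 97 mm high; a steady push on its side up to 60 mm above the worktop slides it without tipping. Origin on its underside, 16 mm from the body's axis towards the handle; z up, handle on the -y side out to 55 mm from the origin, 24 mm thick, at the start towards the robot or the right.
- mug_axis (a point): Centre of the underside of the mug's round body, on the body's axis (same axes as the mug).
- jigger: Steel double-cone bar measure, 43 mm in diameter, 78 mm high, at the right; leave alone. Origin at the centre of its underside.
- spice_jar: Spice jar with a green cap, 46 mm in diameter, 106 mm high, at the front right; leave alone. Origin at the centre of its underside.
- coaster: Square slate coaster, 97 x 97 x 7 mm, lying near the worktop's front edge at the right; leave alone. Origin at the centre of its underside.
- tealight: Tealight in a metal cup, 38 mm in diameter, 15 mm high, near the worktop's front edge at the left; leave alone. Origin at the centre of its underside.
Not all that is in view belongs to the job. Of the things that look like the mug, the middle-sized one is meant.

How it is judged:
By the outcome, as a careful person would: the job done as asked, in the order asked, and still so for the second after the job is handed in, with the robot touching nothing.
It also fails if it takes over 72 s, if anything falls off the work surface, if the arm or the gripper's body presses on something with over 40 N, if the wrist force passes 120 N, or if a joint passes its speed limit or range.

## Robot

A 7-joint arm with a two-finger parallel gripper is mounted at the origin on a cart in front of the work surface, level with it; the furniture and walls round the work are solid. World frame = base frame: x ahead of the robot, y to its left, z up, the work surface at z = 0. Lengths are in m, angles in rad, forces in N, time in s.
With the tool pointing down it reaches from about 0.4 to 0.875 m from the base axis. Payload 19.3 kg.
Tool frame: the origin (TCP) lies on the centre line of the jaws, within the pads' length; the fingertips stand ahead of it and the grasp point (between the pads) lies 2 mm behind it (env.tcp_to_tips is the z of the fingertips in the tool frame, in m); z points along the fingers, y is the direction in which the jaws open and shut (so a half turn about z gives the same grasp; the last joint's range is limited). The gripper opens to 85 mm and grips with 20 to 120 N. Pads are 22 mm wide; open, the fingers measure 114 mm over their backs; the gripper's body (76 mm by 85 mm) begins 54 mm behind the grasp point. The pads swing forward as they close: fully open they stand 13 mm farther back than shut.
Start: joints at [1.259, 0.521, -0.036, 1.599, 0.021, 1.021, -0.113], TCP at [0.15, -0.607, 0.248] pointing down, gripper open.
Joint ranges: [-2.91, 2.91], [-0.3, 2.13], [-1.5, 1.42], [0.17, 2.43], [-1.26, 4.41], [0.16, 1.93], [-2.52, 2.52]. Speed limits (rad/s): [1.89, 1.89, 2.39, 2.39, 3.01, 3.01, 3.01].

## Interface

Orientations are given as a 3x3 rotation matrix whose columns are the frame's x, y, z axes.
In Python, from workcell import read_state, snapshot, calibration, workorder, env gives the robot as it stands.
- The arm moves only by the tool play_rows, never from a script. Its argument "steps" is a list of rows, each a list of 7 numbers: the shift along the tool's x, y, z in m, then the turn, a rotation vector about the tool's x, y, z in rad, then the finger opening in m, from 0 to 0.0854. In form: [[dx, dy, dz, wx, wy, wz, jaw], ...]. A call has 1 to 12 rows; each row is the pose to reach, as a shift and turn from the pose commanded when the call began, along the tool's axes at that moment; what a row does not reach only later rows make up. A row lasts 1/8 s, in which the tool goes at most 62.5 mm and 10.7 degrees, less where a joint would pass 70% of its speed; a pose out of reach is approached as far as the arm can. A call with a gripper value outside its range is refused whole. The fingers move at their own pace and stop on an object; the grip force is fixed at half the most. Time passes only in rows, so rows that repeat a pose let the fingers close. It gives the time, the measured TCP pose, the force and the opening at its end, in the units of the state.
- read_state(): the state, without advancing time (a new reading comes with each control period).
- snapshot(name): name is "side" or "top" or "wrist"; returns the picture (480x640x3 uint8, blue, green, red); there is no depth.
- calibration(name): a dict with "mtx" (3x3 intrinsics, pixels), "k1" (the pictures are not rectified: a ray, as slopes to the right and down, at radius r is drawn at 1 + k1 r^2 times it, then the intrinsics apply), "rvec" (rotation vector, rad) and "tvec" (3), from world to camera coordinates, as OpenCV has them. Camera axes: x right, y down, z forward; pixel columns grow to the right and rows downward; lengths in m; the calibration is good to about 2 mm. A picture is of the moment at which its call begins: read the wrist's pose just before it. calibration takes no time and is no camera call; for the wrist camera it gives the pose at the moment of the call.
- workorder.close_job(): hands the job in, once; it reports no verdict.
The state is a dict: "clock": time; "q": joint angles; "joint_vel": joint speeds; "effort": joint torques, N m; "position": TCP position; "tool_rot": TCP orientation; "contact_force": force on the tool from outside, world axes, zero at the start; "moment": the same for the moment, N m; "gripper_width": finger opening in m.
Only numpy, scipy, OpenCV 4.12 (cv2) and the standard library are available. Lean on these libraries where they do the work, as an engineer would, in place of code of your own. Each camera call takes 0.05 s, during which the arm holds its last target. There are 200 camera calls.

## Working session

There is one attempt and no reset: what is moved stays moved. The work goes in short steps, Python scripts to look and compute and a tool call to move; the robot and the scene stay as the last step left them, time stands still between calls to the robot, and variables do not carry over. Pictures are saved under pics/ and viewed, on a budget of 10 in all, crops included, one or two more only if the job needs it, and the job is handed in when it is done.

Besides the shell and the picture viewer there is one more tool, called by a JSON object that holds its "fn" and its "kwargs". play_rows: Moves the arm, as the interface text tells. Its arguments: {"type":"object","properties":{"steps":{"type":"array"}},"required":["steps"]}

```bash
mkdir -p pics; ls
cat > h.py <<'E'
import numpy as np,cv2
from workcell import read_state,snapshot,calibration,workorder,env
def ray(c,uv):
    K=np.array(c["mtx"],float);R=cv2.Rodrigues(np.array(c["rvec"],float))[0];t=np.array(c["tvec"],float).ravel()
    p=np.atleast_2d(np.array(uv,float));d=np.c_[(p[:,0]-K[0,2])/K[0,0],(p[:,1]-K[1,2])/K[1,1]]
    s=d.copy()
    for _ in range(20): s=d/(1+c["k1"]*(s**2).sum(1,keepdims=True))
    return -R.T@t,(np.c_[s,np.ones(len(s))]@R)
def onz(c,uv,z):
    o,d=ray(c,uv);return (o+d*((z-o[2])/d[:,2])[:,None])
def proj(c,P):
    K=np.array(c["mtx"],float);return cv2.projectPoints(np.atleast_2d(np.array(P,float)),np.array(c["rvec"],float),np.array(c["tvec"],float),K,np.array([c["k1"],0,0,0.]))[0][:,0]
E
python3 - <<'E'
from h import *
for n in("top","side"):
    cv2.imwrite(f"pics/{n}0.png",snapshot(n));c=calibration(n);print(n,ray(c,[[320,240]]),c["k1"],c["mtx"])
s=read_state();print(s);print(env.tcp_to_tips)
E
```

```text
pics
top (array([ 0.30787632, -0.02426946,  1.25894731]), array([[ 0.19002527,  0.01225859, -0.98181253]])) -0.11545276243458015 [[460.64166014   0.         321.93147417]
 [  0.         460.64166014 233.51618009]
 [  0.           0.           1.        ]]
side (array([0.53383503, 0.96313913, 0.81844836]), array([[ 0.00360164, -0.81264694, -0.58281675]])) -0.08832132308143237 [[514.00859924   0.         323.33255033]
 [  0.         514.00859924 236.69511476]
 [  0.           0.           1.        ]]
{'clock': 0.1, 'q': array([ 1.25882718,  0.52192913, -0.03632154,  1.59995743,  0.02120347,
        1.02105864, -0.1128171 ]), 'joint_vel': array([-0.00051297, -0.00293054,  0.00155965, -0.00158517, -0.00053146,
       -0.00050291, -0.00038864]), 'effort': array([ 5.41673333e-03, -9.28484988e+01,  1.98458031e+00, -3.70532048e+01,
        1.81284308e-02,  5.40862646e-03,  1.36098315e-04]), 'position': array([ 0.14953704, -0.6065636 ,  0.24779678]), 'tool_rot': array([[ 9.70923397e-01,  2.39390197e-01, -3.01006221e-04],
       [ 2.39390375e-01, -9.70922964e-01,  9.19478610e-04],
       [-7.21396864e-05, -9.64801288e-04, -9.99999532e-01]]), 'contact_force': array([ 0.60516588,  0.61935811, -0.55063018]), 'moment': array([ 0.05964337, -0.01686176, -0.04373081]), 'gripper_width': 0.08530741783246568}
0.017
```

View pics/top0.png

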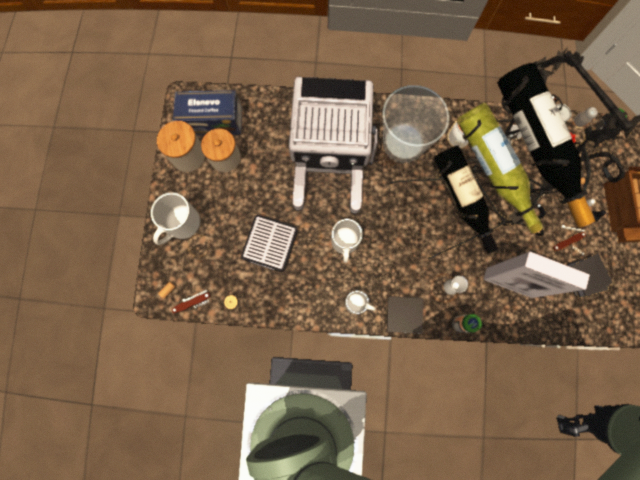

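View pics/side0.png

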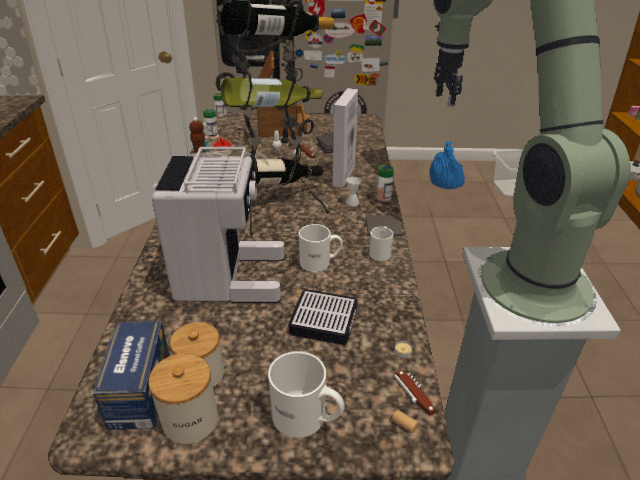

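Top view: tray around (270,242), middle-sized mug at (347,237) with its handle towards the robot, cheek noses at about (298,205) and (356,207). Next I measure these.

Run:
```python
from h import *
im=cv2.imread("pics/top0.png")
cr=im[150:300,230:430];cv2.imwrite("pics/crop0.png",cv2.resize(cr,None,fx=4,fy=4,interpolation=cv2.INTER_CUBIC))
c=calibration("top")
hsv=cv2.cvtColor(im,cv2.COLOR_BGR2HSV)
# bright low-sat
m=((hsv[...,2]>140)&(hsv[...,1]<60)).astype(np.uint8)
n,l,st,ce=cv2.connectedComponentsWithStats(m)
for i in range(1,n):
    x,y,w,h,a=st[i]
    if a>60 and 230<x<430 and 60<y<330: print(st[i],ce[i].round(1))
# slots of grate: fit union rectangle of bright comps in tray area
for z,box in((0.028,(238,210,302,274)),):
    x0,y0,x1,y1=box;ys,xs=np.nonzero(m[y0:y1,x0:x1]);P=onz(c,np.c_[xs+x0,ys+y0],z)
    print("grate rect",cv2.minAreaRect((P[:,:2]*1000).astype(np.float32)))
for nm,uv,z in(("mugrim",[347,234],.097),("Lnose",[298,208],.045),("Rnose",[356,210],.045),("coaster",[405,314],.007),("jig",[456,284],.078),("tea",[231,302],.015)):
    print(nm,onz(c,[uv],z).round(4))
```

```text
[ 289   77   84   79 4695] [331.  123.1]
[ 383   94   66   65 1291] [406.8 136.7]
[321 156  17   8  98] [329.  159.5]
[293 166  13  42 432] [298.7 185.8]
[350 169  13  42 445] [356.2 189.3]
[ 243  217   52   52 1702] [268.6 242.4]
[331 218  31  44 881] [346.1 236.1]
[345 290  30  25 477] [357.5 302.1]
grate rect ((530.9755859375, 130.09332275390625), (112.66133880615234, 118.20226287841797), 76.41220092773438)
mugrim [[ 0.5533 -0.0781  0.097 ]]
Lnose [[0.6273 0.0568 0.045 ]]
Rnose [[ 0.6327 -0.1012  0.045 ]]
coaster [[ 0.3629 -0.2516  0.007 ]]
jig [[ 0.4447 -0.3693  0.078 ]]
tea [[0.3624 0.2185 0.015 ]]
```

View pics/crop0.png

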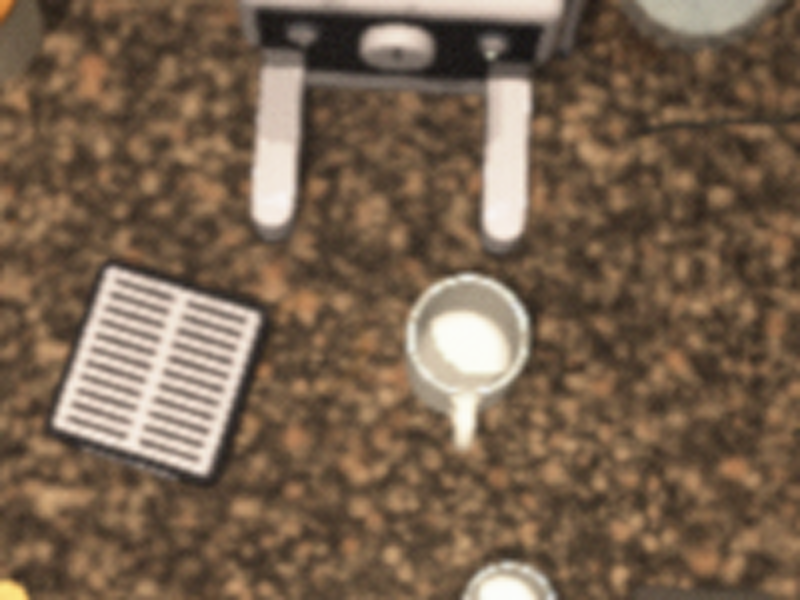

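Crop: cheek noses at full-image px (298,208) and (356,210), tray corners at about (256,215), (297,229), (282,271) and (242,256), mug rim centre near (347,234). The nose spacing comes to 158 mm against the 159 mm given, and the grate to 118×113 mm, which fits the tray. One refinement, then I move.

```bash
cat >> h.py <<'E'
from scipy.spatial.transform import Rotation as Ro
def T(psi): return np.array([[np.cos(psi),np.sin(psi),0],[np.sin(psi),-np.cos(psi),0],[0,0,-1.]])
def row(s,pos,psi):
    R=np.array(s["tool_rot"]);return np.r_[R.T@(np.array(pos)-s["position"]),Ro.from_matrix(R.T@T(psi)).as_rotvec()].round(4)
E
python3 - <<'E'
from h import *
im=cv2.imread("pics/top0.png");c=calibration("top");hsv=cv2.cvtColor(im,cv2.COLOR_BGR2HSV)
m=((hsv[...,2]>140)&(hsv[...,1]<60)).astype(np.uint8)
for x,y,w,h in((293,166,13,42),(350,169,13,42)):
    ys,xs=np.nonzero(m[y:y+h,x:x+w]);P=onz(c,np.c_[xs+x,ys+y],.045)[:,:2]*1000
    print(cv2.minAreaRect(P.astype(np.float32)),"line",cv2.fitLine(P.astype(np.float32),2,0,.01,.01).ravel().round(3),"min x",P[:,0].min())
cs=calibration("side")
# side check: tray corners / mug rim / noses predicted
print("side proj tray c, mug rim c, noses",proj(cs,[[.531,.13,.028],[.553,-.078,.097],[.627,.057,.045],[.633,-.101,.045]]).round(1))
# box and bottle ground points
print(onz(c,[[490,250],[485,280],[456,290],[442,155],[430,180]],0.03).round(3))
s=read_state();print(row(s,[.55,.0,.2],np.pi/2))
E
```

```text
((689.41943359375, 60.02421951293945), (119.06025695800781, 29.82093620300293), 0.49788182973861694) line [1.00000e+00 9.00000e-03 6.90581e+02 5.98970e+01] min x 629.8892556071229
((691.569091796875, -98.43421936035156), (118.7430648803711, 31.47197723388672), 1.1460946798324585) line [ 1.00000e+00  2.00000e-03  6.91671e+02 -9.85820e+01] min x 632.0780182363767
side proj tray c, mug rim c, noses [[322.5 310.8]
 [314.1 231.6]
 [281.1 283.1]
 [283.1 242.9]]
[[ 0.55  -0.478  0.03 ]
 [ 0.466 -0.464  0.03 ]
 [ 0.434 -0.384  0.03 ]
 [ 0.817 -0.34   0.03 ]
 [ 0.739 -0.306  0.03 ]]
[ 5.3400e-01 -4.9300e-01  4.8200e-02 -9.0000e-04 -6.0000e-04 -1.3291e+00]
```

{"fn": "play_rows", "kwargs": {"steps": [[0.534,-0.493,0.048,0,0,-1.329,0.05],[0.534,-0.493,0.048,0,0,-1.329,0.05],[0.534,-0.493,0.048,0,0,-1.329,0.05],[0.534,-0.493,0.048,0,0,-1.329,0.05],[0.534,-0.493,0.048,0,0,-1.329,0.05],[0.534,-0.493,0.048,0,0,-1.329,0.05],[0.534,-0.493,0.048,0,0,-1.329,0.05],[0.534,-0.493,0.048,0,0,-1.329,0.05],[0.534,-0.493,0.048,0,0,-1.329,0.05],[0.534,-0.493,0.048,0,0,-1.329,0.05],[0.534,-0.493,0.048,0,0,-1.329,0.05],[0.534,-0.493,0.048,0,0,-1.329,0.05]]}}

```text
clock: 1.6
position: [0.551, 0.0026, 0.1999]
tool_rot: [[-0.002, 1.0, -0.0], [1.0, 0.002, 0.001], [0.001, -0.0, -1.0]]
contact_force: [-0.4, -0.9, 0.8]
gripper_width: 0.0497
```

{"fn": "play_rows", "kwargs": {"steps": [[0,0.003,0.05,0,0,0,0.05],[0,0.003,0.1,0,0,0,0.05],[0,0.003,0.14,0,0,0,0.05],[0,0.003,0.15,0,0,0,0.05],[-0.015,0.003,0.15,0,0,0,0.05],[-0.025,0.003,0.15,0,0,0,0.05],[-0.032,0.003,0.15,0,0,0,0.05],[-0.039,0.003,0.15,0,0,0,0.05],[-0.047,0.003,0.15,0,0,0,0.05],[-0.056,0.003,0.15,0,0,0,0.05],[-0.065,0.003,0.15,0,0,0,0.05],[-0.074,0.003,0.15,0,0,0,0.05]]}}

```text
clock: 3.1
position: [0.5537, -0.0741, 0.051]
tool_rot: [[-0.001, 1.0, 0.002], [1.0, 0.001, 0.001], [0.001, 0.002, -1.0]]
contact_force: [0.9, 3.6, 8.0]
gripper_width: 0.05
```

Run:
```python
from h import *
a=snapshot("top")[150:300,260:420];b=snapshot("side")[150:350,220:400]
cv2.imwrite("pics/p1.png",np.hstack([cv2.resize(a,(400,375)),cv2.resize(b,(340,375))]))
```

```text
(no output)
```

View pics/p1.png

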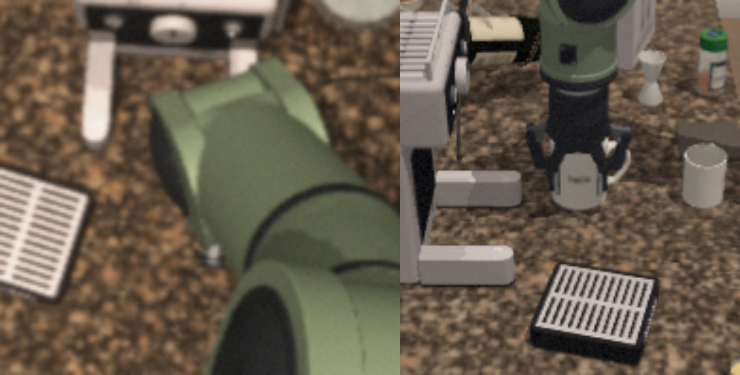

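The mug is upright and sits in the fork. The 8 N upward force suggests the palm is touching its rim, so I raise a little and continue.

{"fn": "play_rows", "kwargs": {"steps": [[0,0,-0.008,0,0,0,0.05],[0,0,-0.01,0,0,0,0.05],[-0.008,0,-0.01,0,0,0,0.05],[-0.018,0,-0.01,0,0,0,0.05],[-0.028,0,-0.01,0,0,0,0.05],[-0.038,0,-0.01,0,0,0,0.05],[-0.048,0,-0.01,0,0,0,0.05],[-0.058,0,-0.01,0,0,0,0.05],[-0.068,0,-0.01,0,0,0,0.05],[-0.078,0,-0.01,0,0,0,0.05],[-0.088,0,-0.01,0,0,0,0.05],[-0.098,0,-0.01,0,0,0,0.05]]}}

```text
clock: 4.7
position: [0.5531, -0.173, 0.0603]
tool_rot: [[0.0, 1.0, -0.0], [1.0, -0.0, 0.0], [0.0, -0.0, -1.0]]
contact_force: [-0.2, 1.4, 2.1]
gripper_width: 0.05
```

{"fn": "play_rows", "kwargs": {"steps": [[0.02,0,0,0,0,0,0.05],[0.05,0,0,0,0,0,0.05],[0.08,0,-0.04,0,0,0,0.06],[0.12,0,-0.09,0,0,0.08,0.06],[0.18,0,-0.09,0,0,0.16,0.06],[0.24,0,-0.09,0,0,0.237,0.06],[0.3,0,-0.09,0,0,0.237,0.06],[0.36,0,-0.09,0,0,0.237,0.06],[0.392,0,-0.09,0,0,0.237,0.06],[0.392,0,-0.05,0,0,0.237,0.06],[0.392,0,-0.01,0,0,0.237,0.06],[0.392,0,0.01,0,0,0.237,0.06]]}}

```text
clock: 6.2
position: [0.5519, 0.22, 0.0485]
tool_rot: [[0.234, 0.972, -0.002], [0.972, -0.234, -0.001], [-0.001, -0.002, -1.0]]
contact_force: [0.4, 0.9, 0.9]
gripper_width: 0.0599
```

Run:
```python
from h import *
t=snapshot("top");b=snapshot("side")
cv2.imwrite("pics/top2.png",t);cv2.imwrite("pics/p2.png",np.hstack([cv2.resize(t[150:310,220:420],(400,320)),cv2.resize(b[220:380,240:420],(360,320))]))
```

```text
(no output)
```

View pics/p2.png

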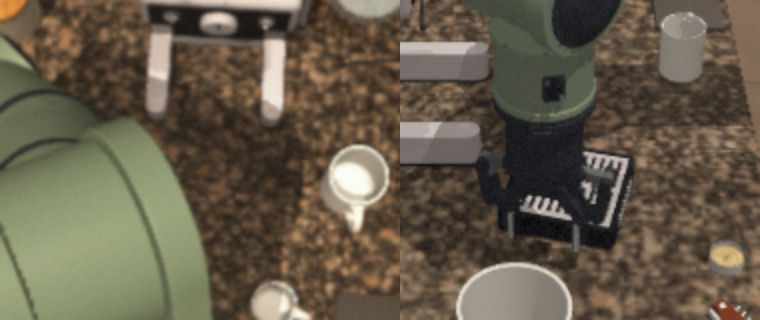

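{"fn": "play_rows", "kwargs": {"steps": [[0,0,0.018,0,0,0,0.06],[0,0,0.026,0,0,0,0.06],[-0.01,0,0.026,0,0,0,0.06],[-0.015,0,0.026,0,0,0,0.06],[-0.019,0,0.026,0,0,0,0.06],[-0.026,0,0.026,0,0,-0.0125,0.06],[-0.034,0,0.026,0,0,-0.025,0.06],[-0.042,0.0005,0.026,0,0,-0.038,0.06],[-0.05,0.001,0.026,0,0,-0.051,0.06],[-0.058,0.001,0.026,0,0,-0.065,0.06],[-0.067,0.002,0.026,0,0,-0.08,0.06],[-0.076,0.0025,0.026,0,0,-0.095,0.06]]}}

```text
clock: 7.8
position: [0.5375, 0.1446, 0.0243]
tool_rot: [[0.141, 0.99, -0.0], [0.99, -0.141, 0.0], [0.0, -0.0, -1.0]]
contact_force: [0.6, 4.0, 2.9]
gripper_width: 0.0602
```

{"fn": "play_rows", "kwargs": {"steps": [[-0.008,0,0,0,0,-0.013,0.06],[-0.016,0,0,0,0,-0.026,0.06],[-0.024,0.0005,0,0,0,-0.039,0.06],[-0.032,0.001,0,0,0,-0.052,0.06],[-0.04,0.0015,0,0,0,-0.065,0.06],[-0.048,0.002,0,0,0,-0.079,0.06],[-0.056,0.003,0,0,0,-0.092,0.06],[-0.064,0.0035,0,0,0,-0.105,0.06],[-0.072,0.0045,0,0,0,-0.119,0.06],[-0.08,0.0055,0,0,0,-0.133,0.06],[-0.087,0.0065,0,0,0,-0.145,0.06],[-0.092,0.007,0,0,0,-0.154,0.06]]}}

```text
clock: 9.3
position: [0.5316, 0.0526, 0.0243]
tool_rot: [[-0.012, 1.0, -0.0], [1.0, 0.012, -0.0], [-0.0, -0.0, -1.0]]
contact_force: [0.1, 4.8, 2.0]
gripper_width: 0.0595
```

{"fn": "play_rows", "kwargs": {"steps": [[0.02,0,0,0,0,0,0.06],[0.05,0,-0.02,0,0,0,0.06],[0.1,-0.02,-0.08,0,0,0,0.06],[0.16,-0.05,-0.12,0,0,0,0.06],[0.2,-0.08,-0.12,0,0,0,0.06],[0.2,-0.08,-0.12,0,0,0,0.06]]}}

```text
clock: 10.05
position: [0.4476, 0.2547, 0.1454]
tool_rot: [[-0.016, 1.0, 0.001], [1.0, 0.016, 0.001], [0.001, 0.001, -1.0]]
contact_force: [0.7, -1.0, -0.1]
gripper_width: 0.0601
```

```bash
cat > meas.py <<'E'
from h import *
import sys
im=snapshot("top");cv2.imwrite(f"pics/{sys.argv[1]}.png",im);b=snapshot("side");c=calibration("top");hsv=cv2.cvtColor(im,cv2.COLOR_BGR2HSV)
x0,y0,x1,y1=map(int,sys.argv[2:6])
m=((hsv[...,2]>140)&(hsv[...,1]<60)).astype(np.uint8)
n,l,st,_=cv2.connectedComponentsWithStats(m[y0:y1,x0:x1]);k=1+st[1:,4].argmax();ys,xs=np.nonzero(l==k)
print("comp",st[k]);P=onz(c,np.c_[xs+x0,ys+y0],.028)[:,:2]*1000
print(cv2.minAreaRect(P.astype(np.float32)))
cv2.imwrite(f"pics/{sys.argv[1]}b.png",np.hstack([cv2.resize(im[150:310,220:420],(400,320)),cv2.resize(b[220:380,240:420],(360,320))]))
E
python3 meas.py t3 295 212 362 300
```

```text
comp [  7  12  44  44 834]
((530.9534912109375, -20.070377349853516), (109.02552032470703, 118.75328063964844), 89.48336029052734)
```

View pics/t3b.png

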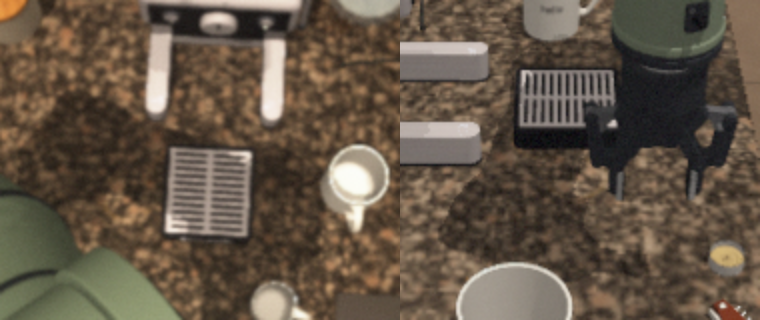

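Measured: tray at (0.531, −0.020), yaw about −0.01, square before the bay; mug upright at about (398,238), clear on the right. Now I go to the front face.

{"fn": "play_rows", "kwargs": {"steps": [[-0.03,-0.005,0,0,0,0.17,0.05],[-0.06,-0.008,0,0,0,0.35,0.05],[-0.09,-0.012,0,0,0,0.53,0.05],[-0.12,-0.015,0,0,0,0.71,0.05],[-0.15,-0.015,0,0,0,0.89,0.05],[-0.18,-0.015,0,0,0,1.07,0.05],[-0.21,-0.015,0,0,0,1.25,0.05],[-0.24,-0.015,0,0,0,1.43,0.05],[-0.272,-0.015,0,0,0,1.571,0.05],[-0.272,-0.015,0,0,0,1.571,0.05],[-0.272,-0.015,0.03,0,0,1.571,0.05],[-0.272,-0.015,0.06,0,0,1.571,0.05]]}}

```text
clock: 11.65
position: [0.4375, -0.0206, 0.0834]
tool_rot: [[1.0, 0.013, 0.0], [0.013, -1.0, -0.0], [0.0, 0.0, -1.0]]
contact_force: [0.2, 1.3, -1.1]
gripper_width: 0.0502
```

{"fn": "play_rows", "kwargs": {"steps": [[0,0,0.035,0,0,0,0.05],[0,0,0.058,0,0,0,0.05],[0.006,0,0.06,0,0,0,0.05],[0.012,0,0.06,0,0,0,0.05],[0.016,0,0.06,0,0,0,0.05],[0.02,0,0.06,0,0,0,0.05],[0.025,0,0.06,0,0,0,0.05],[0.03,0,0.06,0,0,0,0.05],[0.036,0,0.06,0,0,0,0.05],[0.042,0,0.06,0,0,0,0.05],[0.046,0,0.06,0,0,0,0.05],[0.05,0,0.06,0,0,0,0.05]]}}

```text
clock: 13.15
position: [0.4875, -0.0194, 0.0244]
tool_rot: [[1.0, 0.012, -0.0], [0.012, -1.0, -0.0], [-0.0, 0.0, -1.0]]
contact_force: [-4.3, 0.5, 3.4]
gripper_width: 0.0499
```

Run:
```python
from h import *
b=snapshot("side");w=snapshot("wrist");cv2.imwrite("pics/p4.png",np.hstack([cv2.resize(b[200:350,230:390],(384,360)),cv2.resize(w,(416,360))]))
```

```text
(no output)
```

View pics/p4.png

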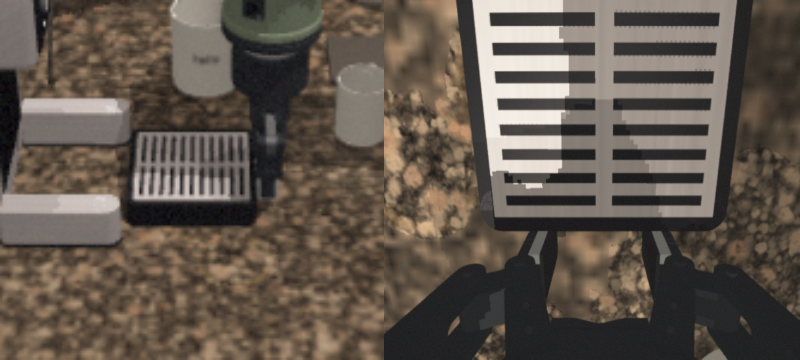

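The side view shows the tray just before the noses, and the wrist view shows both fingers on its front face. In the wrist view the tray centre looks a few mm off the fork's centre line, so I measure that numerically.

Run:
```python
from h import *
c=calibration("wrist");w=snapshot("wrist");cv2.imwrite("pics/w5.png",w)
print("corners by eye",onz(c,[[169,291],[506,288],[128,17],[562,0]],.028).round(4))
g=cv2.cvtColor(w,cv2.COLOR_BGR2HSV)
m=((g[...,2]>100)&(g[...,1]<50)).astype(np.uint8)
for r in range(20,300,30):
    xs=np.nonzero(m[r])[0]; xs=xs[(xs>100)&(xs<590)]
    if len(xs)>20: a=onz(c,[[xs.min(),r],[xs.max(),r]],.028);print(r,xs.min(),xs.max(),a[:,:2].round(4).tolist(),(a[0,1]+a[1,1])/2)
b=snapshot("side");cs=calibration("side");print("tool",read_state()["position"])
t=snapshot("top");cv2.imwrite("pics/t5.png",t);h=cv2.cvtColor(t,cv2.COLOR_BGR2HSV)
```

```text
corners by eye [[ 0.5055  0.0336  0.028 ]
 [ 0.5079 -0.0767  0.028 ]
 [ 0.5863  0.0367  0.028 ]
 [ 0.5919 -0.0807  0.028 ]]
20 138 540 [[0.5856, 0.0341], [0.587, -0.0755]] -0.02072143657105844
50 141 536 [[0.578, 0.0341], [0.5794, -0.0756]] -0.020714635251404365
80 145 532 [[0.5702, 0.0339], [0.5716, -0.0756]] -0.02084972724902684
110 148 528 [[0.5621, 0.034], [0.5635, -0.0757]] -0.02084544946212003
140 152 525 [[0.5537, 0.0338], [0.5551, -0.076]] -0.02113654269372926
170 155 521 [[0.5449, 0.0338], [0.5463, -0.0761]] -0.021138266111317534
200 159 517 [[0.5358, 0.0336], [0.5371, -0.0762]] -0.0212940569601602
230 163 513 [[0.5262, 0.0334], [0.5276, -0.0763]] -0.021456735155444315
260 167 509 [[0.5163, 0.0331], [0.5176, -0.0764]] -0.02162680503820703
tool [ 0.48798573 -0.01932201  0.02439605]
```

Tray centre y = −0.021 and yaw ≈ 0.012, in line with the bay. Push on, 116 mm to go.

{"fn": "play_rows", "kwargs": {"steps": [[0.007,0,0,0,0,0,0.05],[0.015,0,0,0,0,0,0.05],[0.023,0,0,0,0,0,0.05],[0.031,0,0,0,0,0,0.05],[0.039,0,0,0,0,0,0.05],[0.047,0,0,0,0,0,0.05],[0.056,0,0,0,0,0,0.05],[0.065,0,0,0,0,0,0.05],[0.074,0,0,0,0,0,0.05],[0.083,0,0,0,0,0,0.05],[0.092,0,0,0,0,0,0.05],[0.1,0,0,0,0,0,0.05]]}}

```text
clock: 14.9
position: [0.588, -0.0182, 0.0243]
tool_rot: [[1.0, 0.012, -0.0], [0.012, -1.0, 0.0], [-0.0, -0.0, -1.0]]
contact_force: [-4.6, 0.4, 2.3]
gripper_width: 0.0504
```

{"fn": "play_rows", "kwargs": {"steps": [[0.004,0,0,0,0,0,0.05],[0.008,0,0,0,0,0,0.05],[0.011,0,0,0,0,0,0.05],[0.013,0,0,0,0,0,0.05],[0.014,0,0,0,0,0,0.05],[0.015,0,0,0,0,0,0.05]]}}

```text
clock: 15.65
position: [0.6024, -0.018, 0.0243]
tool_rot: [[1.0, 0.012, -0.0], [0.012, -1.0, -0.0], [-0.0, 0.0, -1.0]]
contact_force: [-3.1, -0.7, 1.2]
gripper_width: 0.0501
```

Still no contact with the back. I creep on until the force rises.

{"fn": "play_rows", "kwargs": {"steps": [[0.001,0,0,0,0,0,0.05],[0.002,0,0,0,0,0,0.05],[0.003,0,0,0,0,0,0.05],[0.003,0,0,0,0,0,0.05]]}}

```text
clock: 16.15
position: [0.6054, -0.018, 0.0243]
tool_rot: [[1.0, 0.012, -0.0], [0.012, -1.0, 0.0], [-0.0, -0.0, -1.0]]
contact_force: [-4.2, 0.6, 1.0]
gripper_width: 0.0498
```

{"fn": "play_rows", "kwargs": {"steps": [[0.001,0,0,0,0,0,0.05],[0.002,0,0,0,0,0,0.05],[0.002,0,0,0,0,0,0.05]]}}

```text
clock: 16.52
position: [0.6055, -0.018, 0.0241]
tool_rot: [[1.0, 0.012, -0.004], [0.012, -1.0, -0.0], [-0.004, 0.0, -1.0]]
contact_force: [-16.3, 0.8, 11.4]
gripper_width: 0.0504
```

The back has been reached: motion stopped at 0.6055 and the force rose to 16 N. A touch more, then I back off along the same line and move away to check.

{"fn": "play_rows", "kwargs": {"steps": [[0.001,0,0,0,0,0,0.05],[0.001,0,0,0,0,0,0.05],[-0.004,0,0,0,0,0,0.05],[-0.015,0,0,0,0,0,0.05],[-0.04,0,0,0,0,0,0.05],[-0.08,0,-0.04,0,0,0,0.05],[-0.12,0,-0.1,0,0,0,0.05],[-0.13,-0.06,-0.14,0,0,0,0.05],[-0.13,-0.12,-0.15,0,0,0,0.05],[-0.13,-0.18,-0.15,0,0,0,0.05],[-0.13,-0.24,-0.15,0,0,0,0.05],[-0.13,-0.28,-0.15,0,0,0,0.05]]}}

```text
clock: 18.02
position: [0.4735, 0.2633, 0.1746]
tool_rot: [[1.0, 0.013, 0.001], [0.013, -1.0, 0.001], [0.001, -0.001, -1.0]]
contact_force: [1.0, -0.5, -0.2]
gripper_width: 0.0499
```

```bash
python3 meas.py t6 300 190 352 240
python3 - <<'E'
from h import *
im=cv2.imread("pics/t6.png");c=calibration("top");print("front edge px expected z.028",proj(c,[[.615,-.02,.028],[.622,-.02,.028]]))
col=im[195:235,318:338].mean((1,2)).round();print(col)
print("mug rim",onz(c,[[399,235]],.097))
E
```

```text
comp [  6   0  42  24 930]
((656.012451171875, -19.616107940673828), (66.2002944946289, 114.1106948852539), 4.006688117980957)
front edge px expected z.028 [[325.75100208 215.76293525]
 [325.91971092 213.30320105]]
[156. 173. 212. 180. 155. 196. 200. 159. 176. 213. 181. 157. 199. 200.
 158. 178. 218. 181.  97.  63.  91. 101.  78.  80.  88.  90.  86.  83.
  80.  78.  84.  91.  91.  91.  88.  80.  79.  85.  88.  84.]
mug rim [[ 0.55997294 -0.21261754  0.097     ]]
```

View pics/t6b.png

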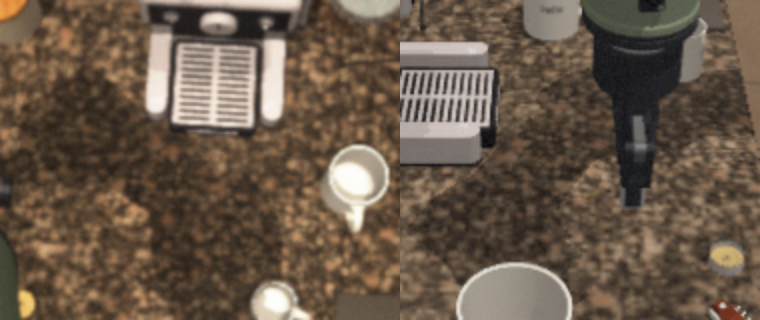

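The tray sits evenly between the cheeks, its front about 15 mm out of the noses (grate edge at row 213, as predicted). The mug is upright at (0.56, −0.21), and the other things stand where they did.

```bash
python3 -c "
from h import *
print(read_state()['contact_force'],workorder.close_job())"
```

```text
the job is handed in; nothing more can be done
[ 0.61861942 -0.87484342 -0.34369807] None
```

The job is done and handed in after about 18 s on the robot's clock: the mug is out of the way and the drip tray is fully home in its bay.

- **Mug:** I pushed it about 135 mm to the right with the half-open fingers. It stands upright at about (0.56, −0.21), roughly 60 mm clear of the machine's width.
- **Tray:** I pushed it across from its left side while turning it square, then straight in from the front. It stopped against the back with the wrist force rising to about 16 N.
- **Last checks:** The final top view shows the tray even between the cheeks, with its front about 15 mm out of the noses, as expected when home. The other things in view look unmoved, and the robot is clear of everything.
- **What didn't agree:**
  - Early in the mug push the wrist showed about 8 N upward, probably the gripper's palm touching the mug's rim. I raised the tool 10 mm and the mug stayed upright.
  - The tray stopped about 1.5 mm farther in than I had predicted, which is within the calibration's accuracy.
  - The last rectangle fit gave the tray a 4° tilt. I did not trust it, because the fit window cut off the back of the grate.

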